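# Hang the ear defenders back on their rail

### The job

The noisy ultrasonic run is over: hang the orange ear defenders back on the stand, headband over the rail and one cup down each side, in the free stretch between the end knob and the blue pair. Let the headband down onto the rail gently, leave the blue pair hanging, and do not knock over the bottles and vials.

Things in the scene. Friction and masses are not known exactly. Their poses are not given: they have to be found in the camera images.
- orange_defenders: orange-cupped ear defenders, rigid, 0.16 to 0.30 kg, 178 x 133 x 64 mm. Origin midway between the cups; x to the headband's crown, y from cup to cup, z across the band. They start lying on the side, z up, origin 32 mm up. Cups: x +-42, y +-26 to 60, z +-32 mm, ends flat: stood on them (x up, origin 42 mm up) they stay, but topple beyond about 18 degrees. Band as crown_orange tells
- crown_orange (a point): top of the orange pair's headband, 137 mm along x from their origin; axes as theirs. The band is 26 mm wide (z, flat edges) and 7 mm thick; at the crown 14 mm with the pad on its inside. Its two straight arms, 7 mm thick and 26 mm wide, run at y = +-63 mm from the cups (x = 42) to x = 70 mm, then a half circle of 63 mm radius joins them
- stand: dark grey stand, fixed. Origin on the bench; y along the rail to its open end, z up. Base plate x +-75, y -122 to 112 mm, top 15 mm up; a post 30 mm wide, 209 mm high at y = -108 mm carries the steel rail
- rail_mid (a point): point on the rail's axis, 190 mm up, midway along the free stretch; axes as the stand's. Rail: level steel bar along y, diameter 24 mm, free from y = -68 mm (cups of the blue pair) to 74 mm (knob). With the crown's pad resting on the rail the defenders' origin is 110 mm below this axis, the crown 26 mm above it, the cups 23 mm clear of the base
- rail_end (a point): centre of the outer face of the black knob on the open end of the rail: diameter 38 mm, 10 mm thick, outer face 84 mm along y from rail_mid; nothing beyond it; axes as the stand's
- blue_defenders: the same ear defenders with blue cups, hanging loose on the rail near the post, 100 mm from rail_mid; origin midway between the cups, x up to the crown, z along the rail
- wash_bottle: white squeeze bottle with a red cap and bent spout, 69 x 108 x 209 mm, standing loose; origin under its centre, z up
- buffer_bottle: blue bottle with a white cap, 52 mm in diameter, 108 mm high, standing loose; origin under its centre, z up
- brown_vial: brown vial with a black cap, 21 mm in diameter, 60 mm high, standing loose; origin under its centre, z up
- pink_vial: pink vial with a blue cap, 21 mm in diameter, 60 mm high, standing loose; origin under its centre, z up

How it is judged:
At the end, for the whole second after the job is handed in: the orange pair hangs still, headband on the rail between knob and blue pair, a cup on each side: origin within 62 mm of rail_mid along the rail, 20 mm sideways, 104 to 116 mm below it; x up within 14 degrees, z within 17 degrees of the rail; the blue pair still hangs on the rail (y of orange_defenders in the frame of rail_mid between -0.062 and 0.062 m and x of orange_defenders in the frame of rail_mid between -0.02 and 0.02 m and z of orange_defenders in the frame of rail_mid between -0.116 and -0.104 m and angle between the z axis of orange_defenders and the y axis of rail_mid, either way round below 0.3 rad and angle between orange_defenders's own x axis and vertical below 0.25 rad and linear speed of orange_defenders below 0.03 m/s and z of blue_defenders in the frame of rail_mid between -0.13 and -0.09 m and y of blue_defenders in the frame of rail_mid between -0.12 and 0 m); the robot touches nothing.
It fails at once if the orange pair is let fall onto the rail (faster than 0.4 m/s above it) (horizontal distance between orange_defenders and rail_mid below 0.06 m and linear speed of orange_defenders above 0.4 m/s).
It fails at once if the orange pair is knocked or pressed hard against the stand (over 40 N) (contact force between orange_defenders and stand above 40 N).
It fails at once if the blue pair comes off the rail (z of blue_defenders in the frame of rail_mid below -0.15 m).
It fails at once if a bottle or vial is knocked over (angle between any of wash_bottle, buffer_bottle, brown_vial, pink_vial's own z axis and vertical above 0.6 rad).
It also fails if it takes over 66 s, if anything falls off the work surface, if the arm or the gripper's body presses on something with over 40 N, if the wrist force passes 120 N, or if a joint passes its speed limit or range.

### The arm

A 6-joint arm with a two-finger parallel gripper is mounted at the origin on a cart in front of the work surface, level with it; the furniture and walls round the work are solid. World frame = base frame: x ahead of the robot, y to its left, z up, the work surface at z = 0. Lengths are in m, angles in rad, forces in N, time in s.
With the tool pointing down it reaches from about 0.325 to 0.9 m from the base axis. Payload 6.1 kg.
Tool frame: the origin (TCP) lies at the very end of the fingers, on their centre line; the grasp point (between the pads) lies 19 mm behind it (r.grip_depth is the distance from the TCP to the grasp point, in m); z points along the fingers, y is the line along which they close (so a half turn about z gives the same grasp; the last joint's range is limited). The gripper opens to 87 mm and grips with 3 to 60 N. Pads are 19 mm wide; open, the fingers measure 117 mm over their backs; the gripper's body (75 mm by 190 mm) begins 51 mm behind the grasp point.
Start: joints at [1.18, 0.22, 1.526, -0, 1.395, -0.126], TCP at [0.164, 0.603, 0.223] pointing down, gripper open.
Joint ranges: [-2.98, 2.98], [-0.91, 2.08], [0.09, 2.57], [-1.24, 4.39], [0.2, 2.65], [-2.68, 2.68]. Speed limits (rad/s): [2.57, 2.57, 3.01, 3.14, 3.14, 3.14].

### API

Orientations are given as a rotation vector (axis times angle).
In Python, from station import state, viewer, job, r gives the robot as it stands.
- The arm moves only by the tool servo_tool, never from a script. Its argument "series" is one flat list of numbers, 6 for each row, row after row: the shift along the tool's x, y, z in mm, then the turn, a rotation vector about the tool's x, y, z in rad. A call has 1 to 20 rows; each row shifts and turns the commanded pose from where the row before left it, along the tool's axes as they then stand; what a row does not reach is not made up. A row lasts 1/12 s, in which the tool goes at most 41.7 mm and 7.16 degrees, less where a joint would pass 70% of its speed; a pose out of reach is approached as far as the arm can. A call with a gripper value outside its range is refused whole. "fingers" is the opening, from -1 (shut) to 1 (fully open), set as the call begins (left out, the last holds). The fingers move at their own pace and stop on an object; "force" is the grip in N (left out, the last holds). Time passes only in rows, so rows that do not move let the fingers close. It gives the time, the measured TCP pose, the force, the opening and the grip force at its end, in the units of the state.
- state(): the state, without advancing time (a new reading comes with each control period).
- viewer.capture(name): name is "scene" or "top" or "wrist"; returns a dict with "frame" (480x640x3 uint8, red, green, blue), "depth" (480x640 float32, m along the optical axis (not along the pixel's ray), 0 where there is no reading), "mtx" (3x3 intrinsics, pixels), "k1" (the pictures are not rectified: a ray, as slopes to the right and down, at radius r is drawn at 1 + k1 r^2 times it, then the intrinsics apply), "rvec" (rotation vector, rad) and "tvec" (3), from world to camera coordinates, as OpenCV has them. Camera axes: x right, y down, z forward; pixel columns grow to the right and rows downward; lengths in m; the calibration is good to about 2 mm. A picture is of the moment at which its call begins.
- job.finish_job(): hands the job in; it is judged then, once.
The state is a dict: "clock": time; "joints": joint angles; "joint_vel": joint speeds; "joint_torque": joint torques, N m; "position": TCP position; "tool_rot": TCP orientation; "wrist_force": force on the tool from outside, world axes, zero at the start; "ft_torque": the same for the moment, N m; "opening": opening from 0.0 (shut) to 1.0 (fully open); "grip_force": force on a finger pad.
Only numpy, scipy, OpenCV 4.12 (cv2) and the standard library are available. Lean on these libraries where they do the work, as an engineer would, in place of code of your own. Each camera call takes 0.05 s, during which the arm holds its last target. There are 200 camera calls.

## Working session

There is one attempt and no reset: what is moved stays moved. The work goes in short steps, Python scripts to look and compute and a tool call to move; the robot and the scene stay as the last step left them, time stands still between calls to the robot, and variables do not carry over. Pictures are saved under pics/ and viewed, at most 10 in all, crops included, and the job is handed in when it is done.

Besides the shell and the picture viewer there is one more tool, called after "Request:" by a JSON object that holds its "op" and its "data", one argument or row to a line. servo_tool: Moves the arm, as the interface text tells. Its arguments: {"type":"object","properties":{"series":{"type":"array","items":{"type":"number"}},"fingers":{"type":"number"},"force":{"type":"number"}},"required":["series"]}

```bash
ls; mkdir -p pics; cat > h.py <<'E'
import numpy as np,cv2,pickle
from scipy.spatial.transform import Rotation as R
from station import state,viewer,job,r
def cap(n,save=None):
    c=viewer.capture(n)
    if save: cv2.imwrite('pics/'+save,c['frame'][:,:,::-1]); pickle.dump(c,open('pics/'+save+'.pkl','wb'))
    return c
def cloud(c):
    K=np.array(c['mtx'],float);k=float(c['k1']);v,u=np.mgrid[0:480,0:640]
    p=cv2.undistortPoints(np.stack([u.ravel(),v.ravel()],1).astype(float)[:,None],K,np.array([k,0,0,0.]))[:,0]
    d=c['depth'].ravel().astype(float);P=np.c_[p*d[:,None],d]
    Rm=R.from_rotvec(np.ravel(c['rvec'])).as_matrix()
    W=(P-np.ravel(c['tvec']))@Rm
    W[d==0]=np.nan
    return W.reshape(480,640,3)
E
python3 - <<'E'
from h import *
for n in('scene','top'):
    c=cap(n,n+'1.png')
    W=cloud(c);print(n,c['k1'],np.nanmin(W,(0,1)),np.nanmax(W,(0,1)))
a=[cv2.imread(f'pics/{n}1.png') for n in('scene','top')]
s=state();print(s['position'],s['tool_rot'],s['wrist_force'],s['clock'])
E
```

```text
pics
scene -0.05934481961839741 [-0.52145143 -0.84735245 -0.92484912] [1.22370525 1.63544025 0.70328697]
top -0.06315339356086076 [-0.56156717 -1.74906177 -0.93011669] [1.21834028 1.6219975  0.92179582]
[0.16335737 0.6027004  0.22153384] [-4.14655328e-01 -3.11365755e+00  2.67375827e-03] [-0.07139942  0.03623963 -0.66470007] 0.1
```

View pics/scene1.png

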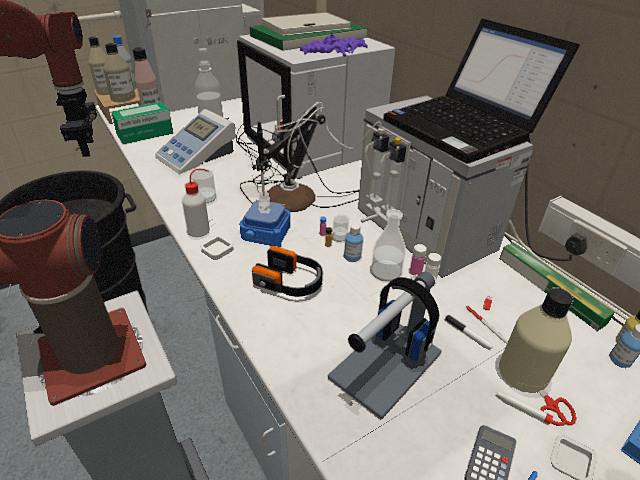

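View pics/top1.png

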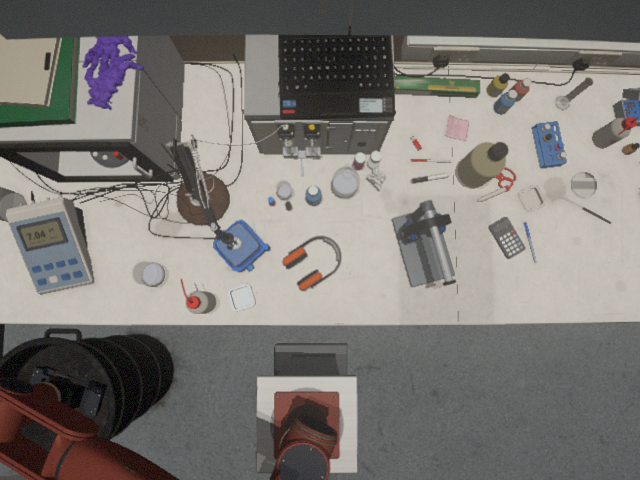

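The scene view shows the orange pair at (288,272), the knob at (356,342) and the rail running to (420,285), with the blue pair at (415,320). The top view shows the orange pair at (313,262) with its crown to the right at (340,255). The rail runs from (430,205) to the knob end at (443,285), pointing towards the robot.

```bash
python3 - <<'E'
from h import *
for n in('top','scene'):
    c=pickle.load(open(f'pics/{n}1.png.pkl','rb'));W=cloud(c);h=cv2.cvtColor(c['frame'],cv2.COLOR_RGB2HSV)
    v,u=np.mgrid[0:480,0:640]
    box=(u>270)&(u<352)&(v>225)&(v<300) if n=='top' else (u>245)&(u<330)&(v>240)&(v<305)
    up=W[...,2]
    orange=box&(h[...,0]<16)&(h[...,1]>150)&(h[...,2]>100)&(up>.01)
    obj=box&(up>.012)&(up<.09)
    print(n,'orange',orange.sum(),W[orange].mean(0),'top z',np.percentile(up[orange],[50,95]),'all',obj.sum(),W[obj].min(0),W[obj].max(0))
    # two cups
    P=W[orange&(up>.045)].astype(np.float32)
    _,l,ce=cv2.kmeans(P,2,None,(3,50,1e-4),5,0);print('cups',ce)
    for i in(0,1):
        q=P[l.ravel()==i];print(cv2.minAreaRect(q[:,:2]*1000))
    B=W[obj&(h[...,2]<90)&(up>.035)&(up<.055)];
    print('band',len(B),np.median(B[:,2]))
    mid=ce.mean(0)
    d=np.linalg.norm(B[:,:2]-mid[:2],axis=1);print('far',B[np.argsort(-d)[:8]].round(4))
    rb=(u>385)&(u<465)&(v>190)&(v<295) if n=='top' else (u>325)&(u<445)&(v>265)&(v<410)
    S=rb&(up>.19)&(up<.206)
    Q=W[S];print('rail top',S.sum(),Q.min(0),Q.max(0)); 
    vx=cv2.fitLine(Q[:,:2].astype(np.float32),cv2.DIST_HUBER,0,.001,.001).ravel();print(vx)
    t=(Q[:,:2]-vx[2:])@vx[:2];print('ext',np.percentile(t,[0,1,99,100]))
    pl=rb&(abs(up-.015)<.005);print('plate',cv2.minAreaRect((W[pl][:,:2]*1000).astype(np.float32)))
    bl=rb&(h[...,0]>100)&(h[...,0]<125)&(h[...,1]>150)&(h[...,2]>60);print('blue',bl.sum(),W[bl].mean(0))
E
```

```text
top orange 241 [0.48736332 0.01525042 0.06181521] top z [0.0619418  0.06760278] all 921 [ 0.42506421 -0.10903024  0.01549256] [0.59333813 0.07680049 0.07222   ]
cups [[ 0.44952065 -0.01012752  0.06192027]
 [ 0.52814204  0.04259733  0.06170198]]
((449.75714111328125, -10.175331115722656), (16.72138786315918, 74.00514221191406), 33.76852035522461)
((529.0091552734375, 42.921348571777344), (17.01572036743164, 72.52143859863281), 34.73802947998047)
band 74 0.04496801287923634
far [[ 0.5859 -0.0361  0.0497]
 [ 0.5865 -0.0265  0.045 ]
 [ 0.5865 -0.0233  0.045 ]
 [ 0.5836 -0.0201  0.0427]
 [ 0.5831 -0.017   0.0464]
 [ 0.5802 -0.0138  0.0443]
 [ 0.5796 -0.0107  0.0495]
 [ 0.4723 -0.074   0.0428]]
rail top 718 [ 0.43367829 -0.42584536  0.19003015] [ 0.67981301 -0.31049744  0.2059767 ]
[ 0.95890915  0.28371325  0.55697066 -0.3755967 ]
ext [-0.12469165 -0.12133229  0.11951954  0.12129437]
plate ((550.3062133789062, -365.28289794921875), (273.89141845703125, 225.00657653808594), 2.2850263118743896)
blue 0 [nan nan nan]
scene orange 357 [ 4.84201083e-01 -2.34662284e-04  5.69126598e-02] top z [0.0
[... 358 characters left out ...]
10546875), 32.3463134765625)
band 603 0.042949795719058576
far [[ 0.558  -0.1063  0.0357]
 [ 0.5682 -0.0996  0.0433]
 [ 0.5686 -0.0992  0.0392]
 [ 0.5578 -0.1062  0.0463]
 [ 0.5635 -0.1024  0.0371]
 [ 0.5586 -0.1053  0.0382]
 [ 0.5694 -0.0976  0.0446]
 [ 0.5643 -0.101   0.0391]]
rail top 1337 [ 0.43344375 -0.43003025  0.19006208] [ 0.68123466 -0.31306276  0.20599683]
[ 0.9739889   0.22659586  0.560561   -0.38637114]
ext [-0.12731806 -0.12600914  0.11843329  0.12390008]
plate ((651.0126342773438, -313.66278076171875), (471.3276672363281, 223.7313995361328), 37.82429122924805)
blue 274 [ 0.60626348 -0.40808381  0.09983244]<stdin>:25: RuntimeWarning: Mean of empty slice.
  ret = um.true_divide(
```

```bash
python3 - <<'E'
from h import *
print([ (a,getattr(r,a)) for a in dir(r) if not a.startswith('_')])
s=state();print(s)
for n in('top','scene'):
    c=pickle.load(open(f'pics/{n}1.png.pkl','rb'));W=cloud(c);f=c['frame'].astype(int);up=W[...,2]
    with np.errstate(all='ignore'):
        m=(up>.192)&(up<.206)&(W[...,0]>.45)&(W[...,0]<.55)&(W[...,1]<-.3)&(W[...,1]>-.46)&(f.min(2)>90)
        k=(up>.165)&(up<.212)&(W[...,0]<.47)&(W[...,0]>.4)&(W[...,1]<-.3)&(W[...,1]>-.46)&(f.max(2)<60)
        b=(up>.20)&(up<.23)&(W[...,0]>.5)&(W[...,0]<.75)&(W[...,1]<-.25)&(W[...,1]>-.5)&(f.max(2)<70)
    Q=W[m];l=cv2.fitLine(Q[:,:2].astype(np.float32),cv2.DIST_HUBER,0,.001,.001).ravel()
    print(n,m.sum(),l,'y at .45,.55',[l[3]+l[1]/l[0]*(x-l[2]) for x in(.45,.55)],'zmax',np.percentile(Q[:,2],90))
    print('knob',k.sum(),W[k].mean(0),W[k].min(0),W[k].max(0),'| bluecrown',b.sum(),np.median(W[b],0))
    for nm,lo,hi in [('tall',.05,.22)]:
        with np.errstate(all='ignore'): o=((up>.03)&(W[...,0]>.3)&(W[...,0]<.75)&(W[...,1]<.35)&(W[...,1]>-.3))
        nc,lab,st,ce=cv2.connectedComponentsWithStats(o.astype(np.uint8))
        for i in range(1,nc):
            if st[i,4]>25: q=W[lab==i];print(st[i],q.min(0).round(3),q.max(0).round(3))
E
```

```text
[('MotionError', <class 'station.MotionError'>), ('grip_depth', 0.0187)]
{'clock': 0.1, 'joints': array([ 1.17990974e+00,  2.21174930e-01,  1.52748851e+00, -5.19019552e-06,
        1.39468878e+00, -1.26097546e-01]), 'joint_vel': array([-0.00057001, -0.00034717, -0.00452336,  0.00014554, -0.00046205,
       -0.00024193]), 'joint_torque': array([ 1.71812000e-03, -4.95943201e+01, -3.88522339e+01,  7.01559079e-02,
        5.14726457e-02,  3.08636317e-06]), 'position': array([0.16335737, 0.6027004 , 0.22153384]), 'tool_rot': array([-4.14655328e-01, -3.11365755e+00,  2.67375827e-03]), 'wrist_force': array([-0.07139942,  0.03623963, -0.66470007]), 'ft_torque': array([0.01710289, 0.02601403, 0.03380566]), 'grip_force': 0.0, 'opening': 0.9979055862053217}
top 283 [ 0.95885134  0.2839086   0.500842   -0.39273894] y at .45,.55 [np.float32(-0.40779287), np.float32(-0.3781836)] zmax 0.20300830299682693<stdin>:12: RuntimeWarning: Mean of empty slice.
  ret = um.true_divide(
Traceback (most recent call last):
ValueError: zero-size array to reduction operation minimum which has no identity
```

```bash
cat >> h.py <<'E'
def rows(p,Rm,step=35,maxdeg=6.5):
    "one-shot list of n equal rows from current pose to p,Rm"
    s=state();R0=R.from_rotvec(s['tool_rot']);d=np.array(p)-s['position']
    rel=(R0.inv()*Rm).as_rotvec()
    n=int(np.ceil(max(np.linalg.norm(d)*1000/step,np.degrees(np.linalg.norm(rel))/maxdeg,1)))
    print('n',n,'tool shift mm',(R0.inv().apply(d)*1000).round(1),'relrot',rel.round(4),'| per row world mm',(d*1000/n).round(1),'rot',(rel/n).round(4))
    out=[];Rc=R0
    for i in range(n):
        out.append(np.r_[Rc.inv().apply(d*1000/n).round(1),(rel/n).round(4)]);Rc=Rc*R.from_rotvec(rel/n)
    print([float(x)+0 for x in np.concatenate(out)])
def frame(y,z):
    z=np.array(z,float);z/=np.linalg.norm(z);y=np.array(y,float);y-=z*(y@z);y/=np.linalg.norm(y)
    return R.from_matrix(np.c_[np.cross(y,z),y,z])
def show():
    s=state();M=R.from_rotvec(s['tool_rot']).as_matrix()
    print('t',round(s['clock'],2),'p',s['position'].round(4),'j',s['joints'].round(3),'tx',M[:,0].round(3),'ty',M[:,1].round(3),'tz',M[:,2].round(3),'F',s['wrist_force'].round(2),'T',s['ft_torque'].round(2),'open',round(s['opening'],3),'g',s['grip_force'])
E
python3 - <<'E'
from h import *
show()
W=np.concatenate([cloud(pickle.load(open(f'pics/{n}1.png.pkl','rb'))).reshape(-1,3) for n in('top','scene')])
for (x0,x1,y0,y1) in [(.05,.3,.3,.7),(.3,.5,.2,.5),(.3,.5,0,.2),(.5,.65,-.25,0),(.5,.65,0,.1),(.5,.65,.1,.25)]:
    q=W[(W[:,0]>x0)&(W[:,0]<x1)&(W[:,1]>y0)&(W[:,1]<y1)];print(x0,x1,y0,y1,np.percentile(q[:,2],[50,99,100]))
h=np.array([.557,-.83,0])
rows([0.3,0.35,0.4],R.from_rotvec(state()['tool_rot']))
E
```

```text
t 0.1 p [0.1634 0.6027 0.2215] j [ 1.18   0.221  1.527 -0.     1.395 -0.126] tx [-0.965  0.262  0.   ] ty [ 0.262  0.965 -0.002] tz [-0.001 -0.002 -1.   ] F [-0.07  0.04 -0.66] T [0.02 0.03 0.03] open 0.998 g 0.0
0.05 0.3 0.3 0.7 [0.43949438 0.67554265 0.68950443]
0.3 0.5 0.2 0.5 [0.00026396 0.17204474 0.21207282]
0.3 0.5 0 0.2 [-0.00178146  0.06042188  0.07057749]
0.5 0.65 -0.25 0 [-0.00036022  0.04643124  0.06054704]
0.5 0.65 0 0.1 [0.00183952 0.06558526 0.07090508]
0.5 0.65 0.1 0.25 [0.05898084 0.33993973 0.36719743]
n 10 tool shift mm [-198.  -208.4 -178.1] relrot [0. 0. 0.] | per row world mm [ 13.7 -25.3  17.8] rot [0. 0. 0.]
[-19.8, -20.8, -17.8, 0.0, 0.0, 0.0, -19.8, -20.8, -17.8, 0.0, 0.0, 0.0, -19.8, -20.8, -17.8, 0.0, 0.0, 0.0, -19.8, -20.8, -17.8, 0.0, 0.0, 0.0, -19.8, -20.8, -17.8, 0.0, 0.0, 0.0, -19.8, -20.8, -17.8, 0.0, 0.0, 0.0, -19.8, -20.8, -17.8, 0.0, 0.0, 0.0, -19.8, -20.8, -17.8, 0.0, 0.0, 0.0, -19.8, -20.8, -17.8, 0.0, 0.0, 0.0, -19.8, -20.8, -17.8, 0.0, 0.0, 0.0]
```

```bash
python3 - <<'E'
from h import *
R0=R.from_rotvec(state()['tool_rot'])
rows([0.32,0.3,0.4],R0*R.from_rotvec([0,0,1.2]),step=40,maxdeg=6.9)
E
```

```text
n 10 tool shift mm [-230.4 -251.5 -178.1] relrot [ 0.  -0.   1.2] | per row world mm [ 15.7 -30.3  17.8] rot [ 0.   -0.    0.12]
[-23.0, -25.1, -17.8, 0.0, 0.0, 0.12, -25.9, -22.2, -17.8, 0.0, 0.0, 0.12, -28.4, -19.0, -17.8, 0.0, 0.0, 0.12, -30.4, -15.4, -17.8, 0.0, 0.0, 0.12, -32.0, -11.7, -17.8, 0.0, 0.0, 0.12, -33.2, -7.7, -17.8, 0.0, 0.0, 0.12, -33.9, -3.7, -17.8, 0.0, 0.0, 0.12, -34.1, 0.4, -17.8, 0.0, 0.0, 0.12, -33.8, 4.4, -17.8, 0.0, 0.0, 0.12, -33.0, 8.5, -17.8, 0.0, 0.0, 0.12]
```

Request:
{"op": "servo_tool", "data": {
  "series": [-23, -25, -18, 0, 0, 0.12, -26, -22, -18, 0, 0, 0.12, -28, -19, -18, 0, 0, 0.12, -30, -15, -18, 0, 0, 0.12, -32, -12, -18, 0, 0, 0.12, -33, -8, -18, 0, 0, 0.12, -34, -4, -18, 0, 0, 0.12, -34, 0, -18, 0, 0, 0.12, -34, 4, -18, 0, 0, 0.12, -33, 8, -18, 0, 0, 0.12]
}}

```text
clock: 0.93
position: [0.318, 0.2986, 0.4031]
tool_rot: [2.107, 2.33, -0.0]
wrist_force: [1.1, 0.6, -0.1]
opening: 1.004
grip_force: 0.0
```

```bash
python3 - <<'E'
from h import *
show()
h=[.557,-.83,0]
rows([0.52,-0.04,0.30],frame(h,[0,0,-1]),step=41,maxdeg=6.9)
E
```

```text
t 0.93 p [0.318  0.2986 0.4031] j [ 0.573 -0.295  1.696 -0.     1.741  0.473] tx [-0.1    0.995 -0.   ] ty [ 0.995  0.1   -0.   ] tz [-0. -0. -1.] F [ 1.12  0.63 -0.15] T [-0.07  0.    0.01] open 1.004 g 0.0
n 10 tool shift mm [-357.2  167.1  103.1] relrot [-1.0000e-04  2.0000e-04  1.0802e+00] | per row world mm [ 20.2 -33.9 -10.3] rot [-0.     0.     0.108]
[-35.7, 16.7, 10.3, 0.0, 0.0, 0.108, -33.7, 20.5, 10.3, 0.0, 0.0, 0.108, -31.3, 24.0, 10.3, 0.0, 0.0, 0.108, -28.5, 27.2, 10.3, 0.0, 0.0, 0.108, -25.4, 30.1, 10.3, 0.0, 0.0, 0.108, -22.0, 32.7, 10.3, 0.0, 0.0, 0.108, -18.4, 34.9, 10.3, 0.0, 0.0, 0.108, -14.5, 36.7, 10.3, 0.0, 0.0, 0.108, -10.5, 38.0, 10.3, 0.0, 0.0, 0.108, -6.3, 38.9, 10.3, 0.0, 0.0, 0.108]
```

Request:
{"op": "servo_tool", "data": {
  "series": [-36, 17, 0, 0, 0, 0.108, -34, 20, 0, 0, 0, 0.108, -31, 24, 0, 0, 0, 0.108, -28, 27, 0, 0, 0, 0.108, -25, 30, 0, 0, 0, 0.108, -22, 33, 0, 0, 0, 0.108, -18, 35, 10, 0, 0, 0.108, -14, 36, 15, 0, 0, 0.108, -10, 37, 15, 0, 0, 0.108, -6, 37, 15, 0, 0, 0.108, 0, 0, 25, 0, 0, 0, 0, 0, 20, 0, 0, 0]
}}

```text
clock: 1.93
position: [0.5208, -0.0348, 0.3001]
tool_rot: [-3.004, -0.917, 0.003]
wrist_force: [-1.0, 0.8, -0.2]
opening: 0.999
grip_force: 0.0
```

```bash
python3 - <<'E'
from h import *
show()
c=cap('wrist','w1.png');W=cloud(c);up=W[...,2];f=c['frame'];hs=cv2.cvtColor(f,cv2.COLOR_RGB2HSV)
with np.errstate(all='ignore'):
    reg=(W[...,0]>.38)&(W[...,0]<.66)&(W[...,1]>-.17)&(W[...,1]<.12)
    o=reg&(hs[...,0]<16)&(hs[...,1]>150)&(up>.045)&(up<.08)
    b=reg&(up>.03)&(up<.055)
print(o.sum(),b.sum())
P=W[o].astype(np.float32);_,l,ce=cv2.kmeans(P,2,None,(3,50,1e-4),5,0);print(ce)
for i in(0,1):print(cv2.minAreaRect(P[l.ravel()==i][:,:2]*1000))
B=W[b];m=ce.mean(0)[:2];d=np.linalg.norm(B[:,:2]-m,axis=1);print(np.median(B[:,2]),B[np.argsort(-d)[:6]].round(4))
dd=ce[1]-ce[0];hh=np.array([dd[1],-dd[0]]);hh=hh/np.linalg.norm(hh);hh*=np.sign(hh[0]);print('h',hh)
w=(B[:,:2]-m)@hh;t=(B[:,:2]-m)@[-hh[1],hh[0]]
k=abs(t)<.006;print('crown along h',np.percentile(w[k&(w>.08)],[1,50,99]),'arms t',np.percentile(t[(w>.05)&(w<.07)],[1,99]))
E
```

```text
t 1.93 p [ 0.5208 -0.0348  0.3001] j [-0.218 -0.067  1.687 -0.     1.524  0.76 ] tx [ 0.829  0.559 -0.002] ty [ 0.559 -0.829 -0.002] tz [-0.002  0.    -1.   ] F [-0.95  0.85 -0.19] T [-0.05  0.08  0.  ] open 0.999 g 0.0
2732 4369
[[ 0.44725654 -0.00474371  0.0610611 ]
 [ 0.53178716  0.04018034  0.06024029]]
((450.41259765625, -9.275932312011719), (19.036325454711914, 73.34939575195312), 33.776466369628906)
((527.1633911132812, 37.62945556640625), (30.10030746459961, 81.31259155273438), 34.06930160522461)
0.04384969574511475 [[ 0.5704 -0.0963  0.0435]
 [ 0.5688 -0.0974  0.0441]
 [ 0.5696 -0.0967  0.0443]
 [ 0.568  -0.0978  0.0447]
 [ 0.5712 -0.0955  0.0444]
 [ 0.5591 -0.1033  0.044 ]]
h [ 0.469295   -0.88304144]
crown along h [0.1240852  0.13078104 0.13920452] arms t [-0.0604386   0.07276946]
```

View pics/w1.png

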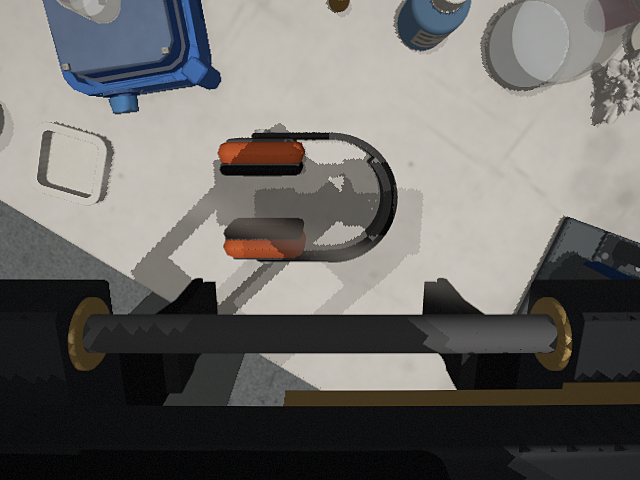

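The wrist view shows the pair at about (310,195) with the headband's crown on the right at (393,197). Its axis lies along the tool's y. The crown's outer edge comes out near (0.565, -0.100), which agrees with the scene camera.

```bash
python3 - <<'E'
from h import *
rows([0.561,-0.094,0.013],frame([.557,-.83,0],[0,0,-1]),step=35)
E
```

```text
n 9 tool shift mm [  3.1  75.8 282. ] relrot [-0.0067  0.0064  0.0032] | per row world mm [  4.7  -6.7 -31.4] rot [-0.0007  0.0007  0.0004]
[0.3, 8.4, 31.3, -0.0007, 0.0007, 0.0004, 0.3, 8.4, 31.3, -0.0007, 0.0007, 0.0004, 0.3, 8.4, 31.3, -0.0007, 0.0007, 0.0004, 0.3, 8.4, 31.4, -0.0007, 0.0007, 0.0004, 0.3, 8.3, 31.4, -0.0007, 0.0007, 0.0004, 0.2, 8.3, 31.4, -0.0007, 0.0007, 0.0004, 0.2, 8.3, 31.4, -0.0007, 0.0007, 0.0004, 0.2, 8.3, 31.4, -0.0007, 0.0007, 0.0004, 0.2, 8.2, 31.4, -0.0007, 0.0007, 0.0004]
```

Request:
{"op": "servo_tool", "data": {
  "series": [1, 25, 20, 0, 0, 0, 1, 25, 25, 0, 0, 0, 1, 25, 35, 0, 0, 0, 0, 1, 38, 0, 0, 0, 0, 0, 38, 0, 0, 0, 0, 0, 38, 0, 0, 0, 0, 0, 38, 0, 0, 0, 0, 0, 30, 0, 0, 0, 0, 0, 18, 0, 0, 0, 0, 0, 0, 0, 0, 0, 0, 0, 0, 0, 0, 0]
}}

```text
clock: 2.9
position: [0.5647, -0.0928, 0.0232]
tool_rot: [-3.001, -0.924, 0.003]
wrist_force: [-0.3, 0.1, 0.6]
opening: 1.001
grip_force: 0.0
```

Request:
{"op": "servo_tool", "data": {
  "series": [0, 0, 0, 0, 0, 0, 0, 0, 0, 0, 0, 0, 0, 0, 0, 0, 0, 0, 0, 0, 0, 0, 0, 0, 0, 0, 0, 0, 0, 0, 0, 0, 0, 0, 0, 0, 0, 0, 0, 0, 0, 0, 0, 0, 0, 0, 0, 0, 0, 0, 0, 0, 0, 0, 0, 0, 0, 0, 0, 0, 0, 0, 0, 0, 0, 0, 0, 0, 0, 0, 0, 0],
  "fingers": -1,
  "force": 30
}}

```text
clock: 3.9
position: [0.5651, -0.093, 0.0235]
tool_rot: [-3.002, -0.923, 0.001]
wrist_force: [-0.9, 1.7, 0.7]
opening: 0.176
grip_force: 0.6
```

```bash
python3 - <<'E'
from h import *
show()
E
```

```text
t 3.9 p [ 0.5651 -0.093   0.0235] j [-0.301  0.324  1.806  0.     1.012  0.673] tx [ 0.827  0.562 -0.   ] ty [ 0.562 -0.827 -0.001] tz [-0.001  0.    -1.   ] F [-0.94  1.69  0.7 ] T [ 0.09  0.32 -0.02] open 0.176 g 0.6385044873496781
```

Request:
{"op": "servo_tool", "data": {
  "series": [0, 0, 0, 0, 0, 0, 0, 0, 0, 0, 0, 0, 0, 0, 0, 0, 0, 0, 0, 0, 0, 0, 0, 0, 0, 0, -10, 0, 0, 0, 0, 0, -20, 0, 0, 0, 0, 0, -30, 0, 0, 0, 0, 0, -30, 0, 0, 0, 0, 0, -30, 0, 0, 0, 0, 0, -30, 0, 0, 0, 0, 0, -30, 0, 0, 0, 0, 0, -30, 0, 0, 0, 0, 0, 0, 0, 0, 0, 0, 0, 0, 0, 0, 0],
  "force": 45
}}

```text
clock: 5.07
position: [0.5669, -0.0937, 0.2367]
tool_rot: [2.999, 0.923, 0.007]
wrist_force: [0.9, -0.1, -3.3]
opening: 0.16
grip_force: 43.7
```

```bash
python3 - <<'E'
from h import *
show()
cap('scene','s2.png')
E
python3 -c "
import cv2;a=cv2.imread('pics/s2.png')[120:330,180:440];cv2.imwrite('pics/s2c.png',cv2.resize(a,None,fx=2.5,fy=2.5))"
```

```text
t 5.07 p [ 0.5669 -0.0937  0.2367] j [-0.301  0.087  1.65  -0.     1.4    0.673] tx [0.827 0.562 0.004] ty [ 0.562 -0.827  0.005] tz [ 0.006 -0.002 -1.   ] F [ 0.89 -0.09 -3.33] T [-0.36 -0.03  0.03] open 0.16 g 43.718419015312975
```

View pics/s2c.png

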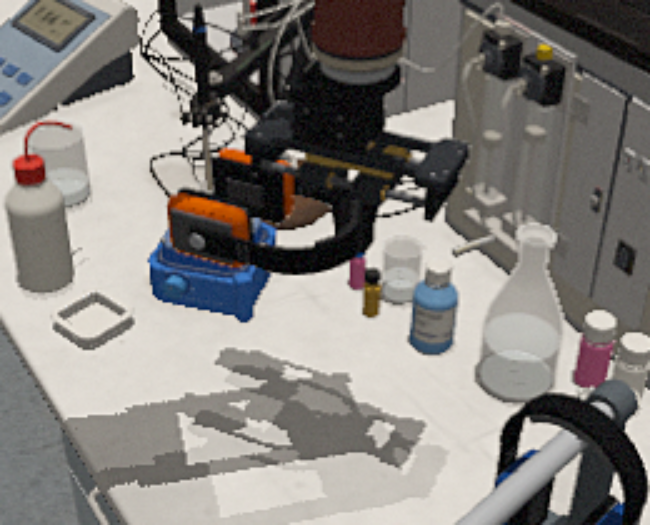

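The pair is lifted and held at the crown, lying level. Next I tip it up about the tool's x.

Request:
{"op": "servo_tool", "data": {
  "series": [0, 0, 0, -0.1, 0, 0, 0, 0, 0, -0.1, 0, 0, 0, 0, 0, -0.1, 0, 0, 0, 0, 0, -0.1, 0, 0, 0, 0, 0, -0.1, 0, 0, 0, 0, 0, -0.1, 0, 0]
}}

```text
clock: 5.62
position: [0.5643, -0.0928, 0.2317]
tool_rot: [2.442, 0.753, 0.232]
wrist_force: [-0.2, -0.3, -1.9]
opening: 0.153
grip_force: 43.6
```

```bash
python3 - <<'E'
from h import *
show()
E
```

```text
t 5.62 p [ 0.5643 -0.0928  0.2317] j [-0.024 -0.139  1.996 -0.584  0.991  1.203] tx [ 0.827  0.563 -0.001] ty [ 0.464 -0.681  0.567] tz [ 0.318 -0.469 -0.824] F [-0.2  -0.28 -1.86] T [ 0.17  0.41 -0.03] open 0.153 g 43.64594056893111
```

j4 is heading for its −1.24 limit on this side. I'll untip, turn the pair so its crown points left, and tip it there, where j4 has room.

```bash
python3 - <<'E'
from h import *
rows([0.53,-0.03,0.25],frame([.557,-.83,0],[0,0,-1]),step=35)
E
```

```text
n 6 tool shift mm [  7.  -48.3 -55.4] relrot [ 0.6024 -0.0009  0.0069] | per row world mm [-5.7 10.5  3.1] rot [ 0.1004 -0.0002  0.0012]
[1.2, -8.0, -9.2, 0.1004, -0.0002, 0.0012, 1.2, -8.9, -8.4, 0.1004, -0.0002, 0.0012, 1.1, -9.7, -7.5, 0.1004, -0.0002, 0.0012, 1.1, -10.4, -6.4, 0.1004, -0.0002, 0.0012, 1.1, -11.0, -5.4, 0.1004, -0.0002, 0.0012, 1.1, -11.5, -4.2, 0.1004, -0.0002, 0.0012]
```

Request:
{"op": "servo_tool", "data": {
  "series": [1, -8, -9, 0.1, 0, 0, 1, -9, -8, 0.1, 0, 0, 1, -10, -8, 0.1, 0, 0, 1, -10, -6, 0.1, 0, 0, 1, -11, -5, 0.1, 0, 0, 1, -12, -4, 0.1, 0, 0, 0, 0, 0, 0, 0, 0]
}}

```text
clock: 6.2
position: [0.53, -0.0315, 0.2495]
tool_rot: [-2.999, -0.919, 0.005]
wrist_force: [-0.2, -0.0, -1.7]
opening: 0.156
grip_force: 43.8
```

Request:
{"op": "servo_tool", "data": {
  "series": [0, 0, 0, 0, 0, -0.11, 0, 0, 0, 0, 0, -0.11, 0, 0, 0, 0, 0, -0.11, 0, 0, 0, 0, 0, -0.11, 0, 0, 0, 0, 0, -0.11, 0, 0, 0, 0, 0, -0.11, 0, 0, 0, 0, 0, -0.11, 0, 0, 0, 0, 0, -0.11, 0, 0, 0, 0, 0, -0.11, 0, 0, 0, 0, 0, -0.11, 0, 0, 0, 0, 0, -0.11, 0, 0, 0, 0, 0, -0.11, 0, 0, 0, 0, 0, -0.11, 0, 0, 0, 0, 0, -0.11, 0, 0, 0, 0, 0, -0.11, 0, 0, 0, 0, 0, -0.11, 0, 0, 0, 0, 0, -0.11, 0, 0, 0, 0, 0, -0.11, 0, 0, 0, 0, 0, -0.11, 0, 0, 0, 0, 0, 0, 0, 0, 0]
}}

```text
validation failed for argument at $.se...
```

```bash
python3 - <<'E'
from h import *
show()
E
```

```text
t 6.2 p [ 0.53   -0.0315  0.2495] j [-0.21  -0.019  1.734  0.003  1.432  0.766] tx [ 0.828  0.56  -0.002] ty [ 0.56  -0.828 -0.006] tz [-0.005  0.004 -1.   ] F [-0.2  -0.01 -1.69] T [-0.3   0.01 -0.02] open 0.156 g 43.82735700048215
```

Request:
{"op": "servo_tool", "data": {
  "series": [0, 0, 0, 0, 0, -0.12, 0, 0, 0, 0, 0, -0.12, 0, 0, 0, 0, 0, -0.12, 0, 0, 0, 0, 0, -0.12, 0, 0, 0, 0, 0, -0.12, 0, 0, 0, 0, 0, -0.12, 0, 0, 0, 0, 0, -0.12, 0, 0, 0, 0, 0, -0.12, 0, 0, 0, 0, 0, -0.12, 0, 0, 0, 0, 0, -0.12, 0, 0, 0, 0, 0, -0.12, 0, 0, 0, 0, 0, -0.12, 0, 0, 0, 0, 0, -0.12, 0, 0, 0, 0, 0, -0.12, 0, 0, 0, 0, 0, -0.12, 0, 0, 0, 0, 0, -0.12, 0, 0, 0, 0, 0, -0.12]
}}

```text
clock: 7.62
position: [0.5293, -0.0308, 0.2486]
tool_rot: [-0.775, -3.043, 0.003]
wrist_force: [-0.6, 0.6, -1.3]
opening: 0.156
grip_force: 43.8
```

```bash
python3 - <<'E'
from h import *
show()
a=np.radians(65);d=[np.cos(a),np.sin(a),0]
rows([0.51,0.0,0.235],frame([0,0,1],d),step=35)
E
```

```text
t 7.62 p [ 0.5293 -0.0308  0.2486] j [-0.206 -0.023  1.739 -0.002  1.427 -1.277] tx [-0.878  0.478  0.001] ty [ 0.478  0.878 -0.003] tz [-0.002 -0.002 -1.   ] F [-0.63  0.63 -1.31] T [ 0.17 -0.11  0.03] open 0.156 g 43.76390141136653
n 14 tool shift mm [31.7 17.9 13.6] relrot [-1.5727  0.0484 -0.05  ] | per row world mm [-1.4  2.2 -1. ] rot [-0.1123  0.0035 -0.0036]
[2.3, 1.3, 1.0, -0.1123, 0.0035, -0.0036, 2.3, 1.2, 1.1, -0.1123, 0.0035, -0.0036, 2.2, 1.0, 1.2, -0.1123, 0.0035, -0.0036, 2.2, 0.9, 1.4, -0.1123, 0.0035, -0.0036, 2.2, 0.8, 1.5, -0.1123, 0.0035, -0.0036, 2.2, 0.6, 1.5, -0.1123, 0.0035, -0.0036, 2.2, 0.4, 1.6, -0.1123, 0.0035, -0.0036, 2.2, 0.2, 1.7, -0.1123, 0.0035, -0.0036, 2.2, 0.1, 1.7, -0.1123, 0.0035, -0.0036, 2.2, -0.1, 1.7, -0.1123, 0.0035, -0.0036, 2.2, -0.3, 1.7, -0.1123, 0.0035, -0.0036, 2.2, -0.5, 1.6, -0.1123, 0.0035, -0.0036, 2.2, -0.6, 1.6, -0.1123, 0.0035, -0.0036, 2.2, -0.8, 1.5, -0.1123, 0.0035, -0.0036]
```

Yaw is done. I'll tip it in the same way, eight rows first.

Request:
{"op": "servo_tool", "data": {
  "series": [2, 1, 1, -0.1, 0, 0, 2, 1, 1, -0.1, 0, 0, 2, 1, 1, -0.1, 0, 0, 2, 1, 1, -0.1, 0, 0, 2, 1, 1, -0.1, 0, 0, 2, 1, 2, -0.1, 0, 0, 2, 0, 2, -0.1, 0, 0, 2, 0, 2, -0.1, 0, 0]
}}

```text
clock: 8.28
position: [0.5202, -0.0142, 0.2408]
tool_rot: [0.684, 2.639, 1.118]
wrist_force: [-0.3, 0.1, -2.4]
opening: 0.16
grip_force: 43.9
```

```bash
python3 - <<'E'
from h import *
show()
a=np.radians(65);d=[np.cos(a),np.sin(a),0]
rows([0.51,0.0,0.235],frame([0,0,1],d),step=35,maxdeg=6)
E
```

```text
t 8.28 p [ 0.5202 -0.0142  0.2408] j [-0.691 -0.095  2.025  0.791  1.45  -1.954] tx [-0.874  0.485  0.001] ty [0.338 0.608 0.718] tz [ 0.348  0.628 -0.696] F [-0.32  0.07 -2.43] T [-0.48  0.32  0.07] open 0.16 g 43.902708367641026
n 8 tool shift mm [15.8  1.   9.4] relrot [-0.769   0.0666 -0.0279] | per row world mm [-1.3  1.8 -0.7] rot [-0.0961  0.0083 -0.0035]
[2.0, 0.1, 1.2, -0.0961, 0.0083, -0.0035, 2.0, 0.0, 1.2, -0.0961, 0.0083, -0.0035, 2.0, -0.1, 1.2, -0.0961, 0.0083, -0.0035, 1.9, -0.2, 1.2, -0.0961, 0.0083, -0.0035, 1.9, -0.3, 1.2, -0.0961, 0.0083, -0.0035, 1.9, -0.4, 1.2, -0.0961, 0.0083, -0.0035, 1.9, -0.5, 1.2, -0.0961, 0.0083, -0.0035, 1.9, -0.6, 1.1, -0.0961, 0.0083, -0.0035]
```

Request:
{"op": "servo_tool", "data": {
  "series": [2, 0, 1, -0.096, 0.008, -0.003, 2, 0, 1, -0.096, 0.008, -0.003, 2, 0, 1, -0.096, 0.008, -0.003, 2, 0, 1, -0.096, 0.008, -0.003, 2, 0, 1, -0.096, 0.008, -0.003, 2, 0, 1, -0.096, 0.008, -0.003, 2, 0, 1, -0.096, 0.008, -0.003, 2, 0, 1, -0.096, 0.008, -0.003, 0, 0, 0, 0, 0, 0, 0, 0, 0, 0, 0, 0]
}}

```text
clock: 9.12
position: [0.5092, 0.0008, 0.2364]
tool_rot: [0.452, 1.986, 1.981]
wrist_force: [0.6, 1.0, -0.8]
opening: 0.16
grip_force: 43.8
```

```bash
python3 - <<'E'
from h import *
show()
c=cap('scene','s3.png')
cv2.imwrite('pics/s3c.png',cv2.resize(c['frame'][120:340,180:460,::-1],None,fx=2.5,fy=2.5))
W=cloud(c);hs=cv2.cvtColor(c['frame'],cv2.COLOR_RGB2HSV);up=W[...,2]
with np.errstate(all='ignore'): o=(hs[...,0]<16)&(hs[...,1]>150)&(hs[...,2]>100)&(up>.02)&(abs(W[...,0]-.5)<.12)&(abs(W[...,1])<.15)
P=W[o].astype(np.float32);_,l,ce=cv2.kmeans(P,2,None,(3,50,1e-4),5,0);print(o.sum(),ce)
for i in(0,1):q=P[l.ravel()==i];print(np.percentile(q,[2,98],axis=0))
E
```

```text
t 9.12 p [0.5092 0.0008 0.2364] j [-0.87   0.396  2.046  1.228  1.84  -2.479] tx [-0.906  0.423  0.01 ] ty [ 0.011 -0.     1.   ] tz [ 0.423  0.906 -0.005] F [ 0.63  0.98 -0.84] T [-0.97  0.45  0.  ] open 0.16 g 43.822634292200746
105 [[ 0.54784685 -0.03905129  0.14425991]
 [ 0.4479157  -0.01325522  0.09365311]]
[[ 0.53686237 -0.06340388  0.12720923]
 [ 0.55948805 -0.01134643  0.1563847 ]]
[[ 0.44197127 -0.018012    0.07628567]
 [ 0.45632794 -0.00780014  0.11542995]]
```

View pics/s3c.png

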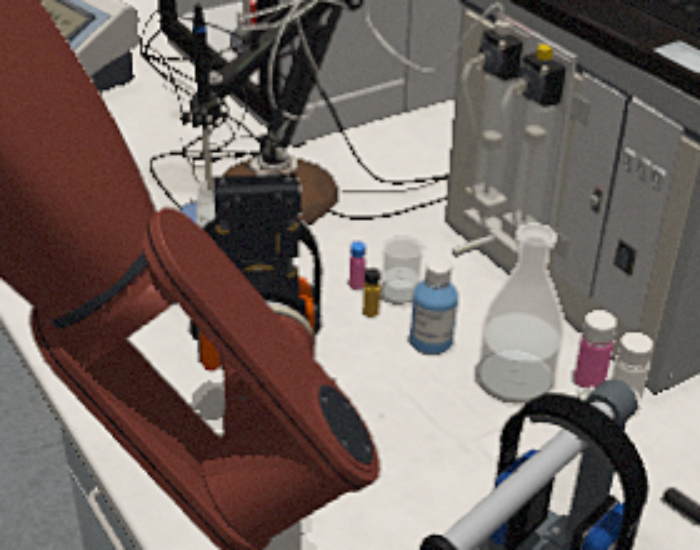

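The scene shows the pair hanging upright beneath the gripper, with the wrist coming from the stand side and the bench below clear. Now lower it.

Request:
{"op": "servo_tool", "data": {
  "series": [0, -10, 0, 0, 0, 0, 0, -10, 0, 0, 0, 0, 0, -10, 0, 0, 0, 0, 0, -10, 0, 0, 0, 0, 0, -8, 0, 0, 0, 0, 0, 0, 0, 0, 0, 0, 0, 0, 0, 0, 0, 0]
}}

```text
clock: 9.75
position: [0.51, -0.0007, 0.191]
tool_rot: [0.445, 1.981, 1.979]
wrist_force: [0.4, -0.5, -1.9]
opening: 0.157
grip_force: 43.8
```

```bash
python3 - <<'E'
from h import *
show()
c=cap('wrist','w3.png');
W=cloud(c);hs=cv2.cvtColor(c['frame'],cv2.COLOR_RGB2HSV);up=W[...,2]
with np.errstate(all='ignore'): o=(hs[...,0]<16)&(hs[...,1]>150)&(hs[...,2]>60)&(up>.005)&(abs(W[...,0]-.5)<.15)&(abs(W[...,1])<.15)
P=W[o].astype(np.float32)
if len(P)>50:
    _,l,ce=cv2.kmeans(P,2,None,(3,50,1e-4),5,0);print(o.sum(),ce)
    for i in(0,1):q=P[l.ravel()==i];print(np.percentile(q,[2,98],axis=0))
E
```

```text
t 9.75 p [ 0.51   -0.0007  0.191 ] j [-0.871  0.511  2.019  1.208  1.812 -2.572] tx [-0.906  0.424  0.003] ty [0.004 0.    1.   ] tz [ 0.424  0.906 -0.002] F [ 0.45 -0.52 -1.86] T [-0.89  0.38  0.  ] open 0.157 g 43.83004577600332
6432 [[ 0.45380905 -0.00960571  0.09850453]
 [ 0.46571857  0.01536358  0.10123352]]
[[ 0.44538433 -0.01830826  0.09141187]
 [ 0.46481843  0.00385331  0.10329113]]
[[0.45333977 0.00106571 0.09631553]
 [0.47902616 0.03247346 0.10360115]]
```

View pics/w3.png

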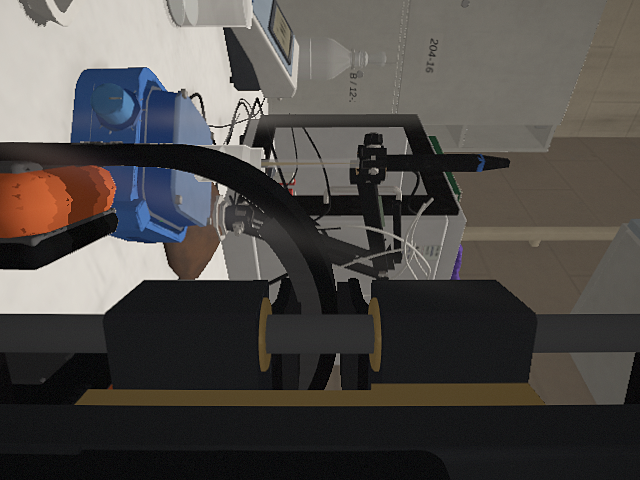

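The wrist view, with image right being world up, shows the band gripped at the crown at (325,340) and a cup at the left at (60,200). The cup's top is at z=0.103 as expected, so 19 mm remain to the bench.

Request:
{"op": "servo_tool", "data": {
  "series": [0, -8, 0, 0, 0, 0, 0, -5, 0, 0, 0, 0, 0, -3, 0, 0, 0, 0, 0, -2, 0, 0, 0, 0, 0, -1, 0, 0, 0, 0, 0, 0, 0, 0, 0, 0, 0, 0, 0, 0, 0, 0]
}}

```text
clock: 10.38
position: [0.51, -0.0008, 0.1726]
tool_rot: [0.443, 1.982, 1.978]
wrist_force: [-0.3, 0.5, -1.1]
opening: 0.158
grip_force: 43.8
```

```bash
python3 - <<'E'
from h import *
show()
E
```

```text
t 10.38 p [ 0.51   -0.0008  0.1726] j [-0.871  0.556  2.007  1.2    1.8   -2.605] tx [-0.906  0.424  0.002] ty [0.003 0.001 1.   ] tz [ 0.424  0.906 -0.002] F [-0.26  0.54 -1.13] T [-0.75  0.41  0.1 ] open 0.158 g 43.810218878643354
```

Request:
{"op": "servo_tool", "data": {
  "series": [0, -1, 0, 0, 0, 0, 0, -1, 0, 0, 0, 0, 0, 0, 0, 0, 0, 0, 0, 0, 0, 0, 0, 0]
}}

```text
clock: 10.72
position: [0.5097, -0.0008, 0.1724]
tool_rot: [0.439, 1.978, 1.981]
wrist_force: [-3.0, -0.0, 8.6]
opening: 0.161
grip_force: 43.6
```

Request:
{"op": "servo_tool", "data": {
  "series": [0, 0, 0, 0, 0, 0, 0, 0, 0, 0, 0, 0, 0, 0, 0, 0, 0, 0, 0, 0, 0, 0, 0, 0, 0, 0, 0, 0, 0, 0, 0, 0, 0, 0, 0, 0, 0, 0, 0, 0, 0, 0, 0, 0, 0, 0, 0, 0],
  "fingers": 0
}}

```text
clock: 11.38
position: [0.51, -0.0009, 0.1704]
tool_rot: [0.443, 1.982, 1.978]
wrist_force: [1.1, 0.3, 0.2]
opening: 0.489
grip_force: 0.0
```

```bash
python3 - <<'E'
from h import *
show()
E
```

```text
t 11.38 p [ 0.51   -0.0009  0.1704] j [-0.871  0.562  2.005  1.199  1.799 -2.609] tx [-0.906  0.424  0.002] ty [0.003 0.001 1.   ] tz [ 0.424  0.906 -0.003] F [1.09 0.28 0.18] T [-0.64  0.24  0.04] open 0.489 g 0.0
```

Request:
{"op": "servo_tool", "data": {
  "series": [0, 0, -10, 0, 0, 0, 0, 0, -15, 0, 0, 0, 0, 0, -20, 0, 0, 0, 0, 0, -15, 0, 0, 0, 0, 10, 0, 0, 0, 0, 0, 25, 0, 0, 0, 0, 0, 30, 0, 0, 0, 0, 0, 30, 0, 0, 0, 0, 0, 30, 0, 0, 0, 0, 0, 0, 0, 0, 0, 0]
}}

```text
clock: 12.22
position: [0.4856, -0.0559, 0.3007]
tool_rot: [0.434, 1.983, 1.971]
wrist_force: [0.0, -0.3, 0.9]
opening: 0.499
grip_force: 0.0
```

```bash
python3 - <<'E'
from h import *
show()
h=[np.cos(np.radians(61)),np.sin(np.radians(61)),0]
rows([0.48,-0.06,0.40],frame(h,[0,0,-1]),step=35,maxdeg=6)
E
```

```text
t 12.22 p [ 0.4856 -0.0559  0.3007] j [-0.98   0.294  2.004  1.187  1.964 -2.382] tx [-0.906  0.424 -0.006] ty [-0.004  0.007  1.   ] tz [ 0.424  0.906 -0.004] F [ 0.01 -0.32  0.92] T [-0.65  0.29 -0.04] open 0.499 g 0.0
n 15 tool shift mm [ 2.7 99.3 -6.5] relrot [ 1.5661 -0.0486  0.0589] | per row world mm [-0.4 -0.3  6.6] rot [ 0.1044 -0.0032  0.0039]
[0.2, 6.6, -0.4, 0.1044, -0.0032, 0.0039, 0.2, 6.5, -1.1, 0.1044, -0.0032, 0.0039, 0.2, 6.4, -1.8, 0.1044, -0.0032, 0.0039, 0.2, 6.2, -2.5, 0.1044, -0.0032, 0.0039, 0.3, 5.9, -3.1, 0.1044, -0.0032, 0.0039, 0.3, 5.5, -3.7, 0.1044, -0.0032, 0.0039, 0.3, 5.1, -4.2, 0.1044, -0.0032, 0.0039, 0.3, 4.6, -4.7, 0.1044, -0.0032, 0.0039, 0.3, 4.1, -5.2, 0.1044, -0.0032, 0.0039, 0.3, 3.5, -5.6, 0.1044, -0.0032, 0.0039, 0.3, 2.9, -5.9, 0.1044, -0.0032, 0.0039, 0.3, 2.3, -6.2, 0.1044, -0.0032, 0.0039, 0.3, 1.6, -6.4, 0.1044, -0.0032, 0.0039, 0.2, 1.0, -6.6, 0.1044, -0.0032, 0.0039, 0.2, 0.3, -6.6, 0.1044, -0.0032, 0.0039]
```

Request:
{"op": "servo_tool", "data": {
  "series": [0, 7, 0, 0.105, 0, 0, 0, 7, -1, 0.105, 0, 0, 0, 6, -2, 0.105, 0, 0, 0, 6, -3, 0.105, 0, 0, 0, 6, -3, 0.105, 0, 0, 0, 6, -4, 0.105, 0, 0, 0, 5, -4, 0.105, 0, 0, 0, 5, -5, 0.105, 0, 0, 0, 4, -5, 0.105, 0, 0, 0, 3, -6, 0.105, 0, 0, 0, 3, -6, 0.105, 0, 0, 0, 2, -6, 0.105, 0, 0, 0, 2, -6, 0.105, 0, 0, 0, 1, -7, 0.105, 0, 0, 0, 0, -7, 0.1, 0, 0, 0, 0, 0, 0, 0, 0]
}}

```text
clock: 13.55
position: [0.4831, -0.0586, 0.3983]
tool_rot: [-0.675, -3.068, 0.007]
wrist_force: [0.1, 1.6, -0.2]
opening: 0.503
grip_force: 0.0
```

```bash
python3 - <<'E'
from h import *
show()
c=cap('wrist','w4.png');W=cloud(c);up=W[...,2];f=c['frame']
with np.errstate(all='ignore'):
    b=(up>.15)&(up<.20)&(abs(W[...,0]-.5)<.12)&(abs(W[...,1])<.14)
print(b.sum())
if b.sum()>30:
    q=W[b];print('zmax',np.percentile(q[:,2],[50,95,99]));t=q[q[:,2]>np.percentile(q[:,2],97)-.006]
    print(t.mean(0),cv2.minAreaRect((q[:,:2]*1000).astype(np.float32)),np.percentile(q,[1,99],axis=0))
E
```

```text
t 13.55 p [ 0.4831 -0.0586  0.3983] j [-0.28  -0.169  1.601 -0.005  1.71  -1.418] tx [-0.908  0.42  -0.001] ty [ 0.42   0.908 -0.005] tz [-0.001 -0.005 -1.   ] F [ 0.09  1.58 -0.2 ] T [ 0.   -0.03  0.03] open 0.503 g 0.0
3078
zmax [0.17215505 0.17786422 0.17859308]
[ 0.5053557  -0.00837047  0.17582628] ((506.08050537109375, -8.622390747070312), (26.43764877319336, 108.83184814453125), 64.72134399414062) [[ 0.45648442 -0.0375289   0.15112551]
 [ 0.55443623  0.02163411  0.17859308]]
```

View pics/w4.png

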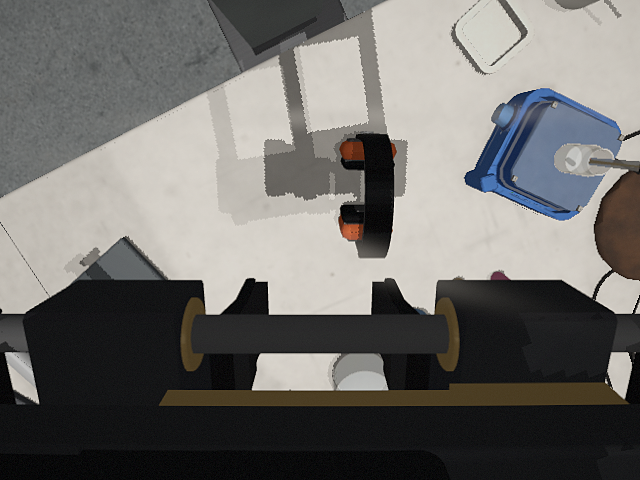

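The pair stands upright. The wrist view shows its band edge-on at (375,195) with the cups on either side. The crown is at (0.506, −0.0085, 0.179), matching the 26 mm width and the height, and z_o lies along the tool's y. Now to grasp it from above.

```bash
python3 - <<'E'
from h import *
a=np.radians(64.8)
rows([0.506,-0.0085,0.25],frame([np.cos(a),np.sin(a),0],[0,0,-1]),step=30)
E
```

```text
n 6 tool shift mm [-1.00e-01  5.56e+01  1.47e+02] relrot [-0.0008 -0.0011  0.0065] | per row world mm [  3.9   8.4 -24.5] rot [-0.0001 -0.0002  0.0011]
[0.0, 9.3, 24.5, -0.0001, -0.0002, 0.0011, 0.0, 9.3, 24.5, -0.0001, -0.0002, 0.0011, 0.0, 9.3, 24.5, -0.0001, -0.0002, 0.0011, 0.0, 9.3, 24.5, -0.0001, -0.0002, 0.0011, 0.0, 9.2, 24.5, -0.0001, -0.0002, 0.0011, 0.1, 9.2, 24.5, -0.0001, -0.0002, 0.0011]
```

Request:
{"op": "servo_tool", "data": {
  "series": [0, 9, 24, 0, 0, 0, 0, 9, 25, 0, 0, 0, 0, 9, 25, 0, 0, 0, 0, 9, 25, 0, 0, 0, 0, 10, 24, 0, 0, 0, 0, 10, 24, 0, 0, 0, 0, 0, 20, 0, 0, 0, 0, 0, 10, 0, 0, 0, 0, 0, 0, 0, 0, 0, 0, 0, 0, 0, 0, 0, 0, 0, 0, 0, 0, 0]
}}

```text
clock: 14.52
position: [0.5063, -0.0112, 0.2207]
tool_rot: [-0.685, -3.066, 0.001]
wrist_force: [0.2, 0.4, 0.1]
opening: 0.501
grip_force: 0.0
```

```bash
python3 - <<'E'
from h import *
show()
c=cap('wrist');W=cloud(c);up=W[...,2]
with np.errstate(all='ignore'):
    b=(up>.14)&(up<.185)&(abs(W[...,0]-.5)<.1)&(abs(W[...,1])<.12)
q=W[b];print(b.sum(),cv2.minAreaRect((q[:,:2]*1000).astype(np.float32)),np.percentile(q[:,2],[50,98]))
s=state();print(R.from_rotvec(s['tool_rot']).inv().apply(q-s['position']).mean(0))
E
```

```text
t 14.52 p [ 0.5063 -0.0112  0.2207] j [-1.780e-01 -6.500e-02  1.832e+00 -1.000e-03  1.374e+00 -1.309e+00] tx [-0.905  0.425  0.   ] ty [ 0.425  0.905 -0.001] tz [-0. -0. -1.] F [0.18 0.37 0.12] T [-0.   -0.03  0.01] open 0.501 g 0.0
8315 ((492.53875732421875, -2.154073715209961), (26.07695770263672, 90.78128051757812), 64.91249084472656) [0.17344786 0.1781818 ]
[0.01896788 0.00218754 0.05148091]
```

Request:
{"op": "servo_tool", "data": {
  "series": [0, 1, 15, 0, 0, 0, 0, 1, 15, 0, 0, 0, 0, 0, 12, 0, 0, 0, 0, 0, 7, 0, 0, 0, 0, 0, 4, 0, 0, 0, 0, 0, 0, 0, 0, 0, 0, 0, 0, 0, 0, 0]
}}

```text
clock: 15.15
position: [0.5067, -0.0088, 0.1667]
tool_rot: [-0.683, -3.065, 0.002]
wrist_force: [0.3, 0.0, 0.6]
opening: 0.502
grip_force: 0.0
```

Request:
{"op": "servo_tool", "data": {
  "series": [0, 0, 0, 0, 0, 0, 0, 0, 0, 0, 0, 0, 0, 0, 0, 0, 0, 0, 0, 0, 0, 0, 0, 0, 0, 0, 0, 0, 0, 0, 0, 0, 0, 0, 0, 0, 0, 0, 0, 0, 0, 0, 0, 0, 0, 0, 0, 0],
  "fingers": -1,
  "force": 40
}}

```text
clock: 15.82
position: [0.5067, -0.0088, 0.1667]
tool_rot: [-0.682, -3.065, 0.002]
wrist_force: [-0.9, -0.5, 4.2]
opening: 0.292
grip_force: 40.0
```

Request:
{"op": "servo_tool", "data": {
  "series": [0, 0, -5, 0, 0, 0, 0, 0, -15, 0, 0, 0, 0, 0, -25, 0, 0, 0, 0, 0, -30, 0, 0, 0, 0, 0, -35, 0, 0, 0, 0, 0, -35, 0, 0, 0, 0, 0, -35, 0, 0, 0, 0, 0, -35, 0, 0, 0, 0, 0, -30, 0, 0, 0, 0, 0, -20, 0, 0, 0, 0, 0, 0, 0, 0, 0]
}}

```text
clock: 16.73
position: [0.5081, -0.0087, 0.4365]
tool_rot: [0.681, 3.061, -0.001]
wrist_force: [0.4, 0.4, -0.4]
opening: 0.294
grip_force: 40.0
```

```bash
python3 - <<'E'
from h import *
show()
a=np.radians(16.5)
rows([0.50,-0.21,0.43],frame([np.cos(a),np.sin(a),0],[0,0,-1]),step=30,maxdeg=5)
E
```

```text
t 16.73 p [ 0.5081 -0.0087  0.4365] j [-1.720e-01 -1.140e-01  1.482e+00 -1.000e-03  1.768e+00 -1.305e+00] tx [-0.906  0.424 -0.006] ty [0.424 0.906 0.   ] tz [ 0.005 -0.002 -1.   ] F [ 0.39  0.37 -0.45] T [-0.09 -0.19 -0.02] open 0.294 g 39.99920208676485
n 10 tool shift mm [ -78.  -185.7    6.8] relrot [0.0028 0.0051 0.8447] | per row world mm [ -0.8 -20.1  -0.6] rot [0.0003 0.0005 0.0845]
[-7.8, -18.6, 0.7, 0.0003, 0.0005, 0.0845, -9.3, -17.8, 0.7, 0.0003, 0.0005, 0.0845, -10.8, -17.0, 0.7, 0.0003, 0.0005, 0.0845, -12.2, -16.0, 0.7, 0.0003, 0.0005, 0.0845, -13.5, -14.9, 0.7, 0.0003, 0.0005, 0.0845, -14.7, -13.7, 0.7, 0.0003, 0.0005, 0.0845, -15.8, -12.5, 0.7, 0.0003, 0.0005, 0.0845, -16.8, -11.1, 0.7, 0.0003, 0.0005, 0.0845, -17.7, -9.6, 0.7, 0.0003, 0.0005, 0.0845, -18.5, -8.1, 0.7, 0.0003, 0.0005, 0.0845]
```

Request:
{"op": "servo_tool", "data": {
  "series": [-8, -19, 0, 0, 0, 0.0845, -9, -18, 0, 0, 0, 0.0845, -11, -17, 0, 0, 0, 0.0845, -12, -16, 0, 0, 0, 0.0845, -14, -15, 0, 0, 0, 0.0845, -15, -14, 0, 0, 0, 0.0845, -16, -12, 0, 0, 0, 0.0845, -17, -11, 0, 0, 0, 0.0845, -18, -10, 0, 0, 0, 0.0845, -18, -8, 0, 0, 0, 0.0845, 0, 0, 0, 0, 0, 0, 0, 0, 0, 0, 0, 0]
}}

```text
clock: 17.73
position: [0.4984, -0.2114, 0.4289]
tool_rot: [-1.878, -2.512, 0.004]
wrist_force: [-0.1, 0.9, -2.0]
opening: 0.289
grip_force: 40.0
```

```bash
python3 - <<'E'
from h import *
show()
for n in('wrist','scene','top'):
    c=cap(n,n+'5.png');W=cloud(c);up=W[...,2];f=c['frame'].astype(int)
    with np.errstate(all='ignore'):
        m=(up>.192)&(up<.207)&(W[...,0]>.45)&(W[...,0]<.56)&(W[...,1]<-.33)&(W[...,1]>-.46)&(f.min(2)>80)
        e=(up>.17)&(up<.213)&(W[...,0]>.39)&(W[...,0]<.56)&(W[...,1]<-.33)&(W[...,1]>-.46)
    print(n,m.sum(),e.sum())
    if m.sum()>50:
        Q=W[m];l=cv2.fitLine(Q[:,:2].astype(np.float32),cv2.DIST_HUBER,0,.001,.001).ravel()
        if l[0]<0:l[:2]*=-1
        E=W[e];t=(E[:,:2]-l[2:])@l[:2];end=l[2:]+l[:2]*np.percentile(t,1)
        print('dir',l[:2],np.degrees(np.arctan2(l[1],l[0])),'end',end,'mid',end+.084*l[:2],'z',np.percentile(Q[:,2],[50,97]))
c=cv2.imread('pics/wrist5.png')
E
```

```text
t 17.73 p [ 0.4984 -0.2114  0.4289] j [-0.546 -0.025  1.411 -0.002  1.761 -0.833] tx [-0.283  0.959  0.003] ty [ 0.959  0.283 -0.005] tz [-0.006  0.002 -1.   ] F [-0.14  0.89 -2.01] T [-0.05  0.06  0.02] open 0.289 g 39.99946101592286
wrist 139 155
dir [ 0.3092182 -0.9509911] -71.98788 end [ 0.5096916  -0.38050513] mid [ 0.53566592 -0.46038838] z [0.19928526 0.20123673]
scene 505 820
dir [0.9592922  0.28241554] 16.404423 end [ 0.43812134 -0.4183609 ] mid [ 0.51870188 -0.39463799] z [0.19903492 0.20222019]
top 13 48
```

View pics/wrist5.png

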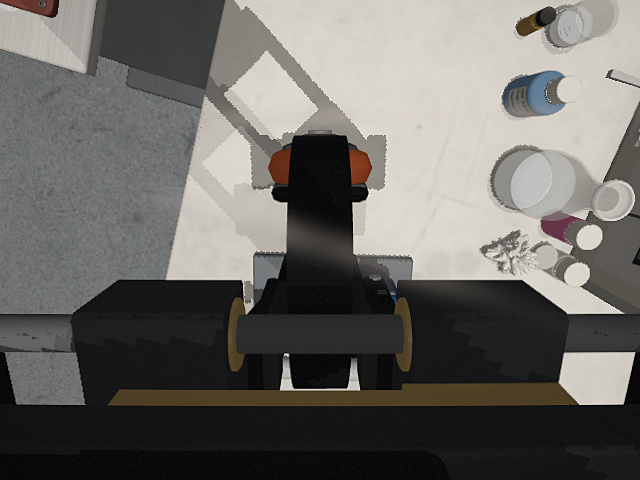

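The wrist view shows the pair hanging straight below the gripper (band at (320,230), cups at (320,165)), with the stand still hidden behind the gripper. I'll fit the rail as a cylinder to settle its lateral position.

```bash
python3 - <<'E'
from h import *
from scipy.optimize import least_squares
a=np.radians(16.45);d=np.array([np.cos(a),np.sin(a)]);n=np.array([-d[1],d[0]])
o=np.array([.5185,-.39]);allp=[]
for nm in('top1','scene1','scene5'):
    c=pickle.load(open(f'pics/{nm}.png.pkl','rb'));W=cloud(c).reshape(-1,3);f=c['frame'].reshape(-1,3).astype(int)
    t=(W[:,:2]-o)@d;s=(W[:,:2]-o)@n
    with np.errstate(all='ignore'): m=(t>-.06)&(t<.03)&(abs(s)<.022)&(W[:,2]>.175)&(W[:,2]<.21)
    for fixz in(0,1):
        g=lambda p:np.hypot(s[m]-p[0]-p[1]*t[m],W[m,2]-(.19 if fixz else p[2]))-.012
        q=least_squares(g,[0,0,.19],loss='soft_l1',f_scale=.001);print(nm,m.sum(),q.x.round(4),np.median(abs(q.fun)).round(4))
    with np.errstate(all='ignore'): k=(t<-.06)&(t>-.12)&(abs(s)<.03)&(W[:,2]>.165)&(W[:,2]<.215)
    print('knob t',np.percentile(t[k],[0,1,5,10]),'s',np.percentile(s[k&(t<-.07)],[2,98]), 'z',np.percentile(W[k&(t<-.075),2],[2,98]))
E
```

```text
top1 263 [ 0.0002 -0.0126  0.1896] 0.0013
top1 263 [ 1.00e-04 -1.13e-02  1.90e-01] 0.0013
knob t [-0.08371917 -0.08322143 -0.08244392 -0.08149673] s [-0.0140026   0.01942651] z [0.18954802 0.21002814]
scene1 474 [-0.0006 -0.0268  0.1888] 0.0006
scene1 474 [-0.0003 -0.0296  0.19  ] 0.0009
knob t [-0.08676305 -0.0861791  -0.08514698 -0.08477951] s [-0.01687296  0.01528965] z [0.17457777 0.20851275]
scene5 474 [-0.0005 -0.0254  0.1887] 0.0006
scene5 474 [-0.0002 -0.03    0.19  ] 0.001
knob t [-0.08719882 -0.08554695 -0.08476409 -0.08431921] s [-0.01667126  0.01576047] z [0.17465191 0.20911223]
```

```bash
python3 - <<'E'
from h import *
a=np.radians(15.5)
rows([0.5185,-0.390,0.43],frame([np.cos(a),np.sin(a),0],[0,0,-1]),step=18,maxdeg=5)
E
```

```text
n 11 tool shift mm [-178.   -32.6    0.3] relrot [-0.0033 -0.0014  0.0188] | per row world mm [  1.8 -16.4  -0. ] rot [-0.0003 -0.0001  0.0017]
[-16.2, -3.0, 0.0, -0.0003, -0.0001, 0.0017, -16.2, -2.9, 0.0, -0.0003, -0.0001, 0.0017, -16.2, -2.9, 0.0, -0.0003, -0.0001, 0.0017, -16.2, -2.9, 0.0, -0.0003, -0.0001, 0.0017, -16.2, -2.8, 0.0, -0.0003, -0.0001, 0.0017, -16.2, -2.8, 0.0, -0.0003, -0.0001, 0.0017, -16.2, -2.8, 0.0, -0.0003, -0.0001, 0.0017, -16.2, -2.8, 0.0, -0.0003, -0.0001, 0.0017, -16.2, -2.7, 0.0, -0.0003, -0.0001, 0.0017, -16.2, -2.7, 0.0, -0.0003, -0.0001, 0.0017, -16.2, -2.7, 0.0, -0.0003, -0.0001, 0.0017]
```

Request:
{"op": "servo_tool", "data": {
  "series": [-8, -1, 0, 0, 0, 0.002, -14, -3, 0, 0, 0, 0.002, -16, -3, 0, 0, 0, 0.002, -18, -3, 0, 0, 0, 0.002, -18, -3, 0, 0, 0, 0.002, -18, -3, 0, 0, 0, 0.002, -18, -3, 0, 0, 0, 0.002, -18, -3, 0, 0, 0, 0.002, -16, -3, 0, 0, 0, 0.002, -15, -3, 0, 0, 0, 0, -12, -3, 0, 0, 0, 0, -7, -2, 0, 0, 0, 0, 0, 0, 0, 0, 0, 0, 0, 0, 0, 0, 0, 0, 0, 0, 0, 0, 0, 0]
}}

```text
clock: 19.13
position: [0.5161, -0.3907, 0.4317]
tool_rot: [-1.901, -2.499, 0.003]
wrist_force: [0.3, -0.1, -2.9]
opening: 0.293
grip_force: 40.0
```

```bash
python3 - <<'E'
from h import *
show()
a=np.radians(15.5)
rows([0.5185,-0.390,0.43],frame([np.cos(a),np.sin(a),0],[0,0,-1]),step=18,maxdeg=5)
c=cap('scene','s6.png');cv2.imwrite('pics/s6c.png',cv2.resize(c['frame'][130:430,260:520,::-1],None,fx=2,fy=2))
E
```

```text
t 19.13 p [ 0.5161 -0.3907  0.4317] j [-0.769  0.236  1.124 -0.002  1.782 -1.039] tx [-0.267  0.964  0.   ] ty [ 0.964  0.267 -0.002] tz [-0.002 -0.    -1.   ] F [ 0.34 -0.14 -2.95] T [-0.09 -0.01 -0.02] open 0.293 g 39.99931820346319
n 1 tool shift mm [0.  2.5 1.7] relrot [-0.0023 -0.0001 -0.0005] | per row world mm [ 2.4  0.7 -1.7] rot [-0.0023 -0.0001 -0.0005]
[0.0, 2.5, 1.7, -0.0023, -0.0001, -0.0005]
```

View pics/s6c.png

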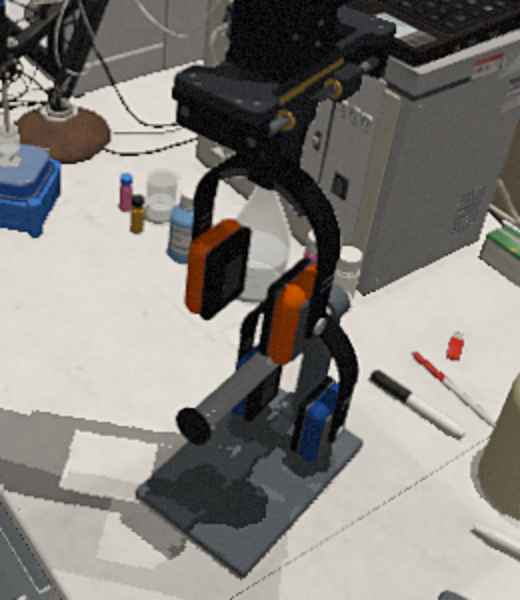

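The crop shows the orange pair held upright above the rail, its cups to either side of it at (215,270) and (285,320). Lowering, with a force check on the way.

Request:
{"op": "servo_tool", "data": {
  "series": [0, 0, 8, 0, 0, 0, 0, 0, 12, 0, 0, 0, 0, 0, 14, 0, 0, 0, 0, 0, 14, 0, 0, 0, 0, 0, 14, 0, 0, 0, 0, 0, 14, 0, 0, 0, 0, 0, 14, 0, 0, 0, 0, 0, 14, 0, 0, 0, 0, 0, 10, 0, 0, 0, 0, 0, 6, 0, 0, 0, 0, 0, 0, 0, 0, 0]
}}

```text
clock: 20.1
position: [0.5153, -0.3903, 0.3096]
tool_rot: [-1.899, -2.497, 0.003]
wrist_force: [-0.0, 0.9, -2.3]
opening: 0.297
grip_force: 40.0
```

```bash
python3 - <<'E'
from h import *
show()
c=cap('scene','s7.png');W=cloud(c);hs=cv2.cvtColor(c['frame'],cv2.COLOR_RGB2HSV)
a=np.radians(15.5);d=np.array([np.cos(a),np.sin(a)]);n=np.array([-d[1],d[0]])
with np.errstate(all='ignore'): o=(hs[...,0]<16)&(hs[...,1]>150)&(hs[...,2]>80)&(W[...,2]>.05)&(abs(W[...,0]-.52)<.1)&(abs(W[...,1]+.39)<.1)
P=W[o];t=(P[:,:2]-[.5185,-.39])@d;s=(P[:,:2]-[.5185,-.39])@n
for k in(s>0,s<0):print(k.sum(),'t',np.percentile(t[k],[2,98]).round(4),'s',np.percentile(s[k],[2,50,98]).round(4),'z',np.percentile(P[k,2],[2,98]).round(4))
E
```

```text
t 20.1 p [ 0.5153 -0.3903  0.3096] j [-0.769  0.236  1.347 -0.002  1.563 -1.039] tx [-0.267  0.964  0.002] ty [ 0.964  0.267 -0.004] tz [-0.004  0.001 -1.   ] F [-0.02  0.94 -2.34] T [-0.06  0.06 -0.02] open 0.297 g 39.99908624580712
507 t [-0.0816  0.0409] s [0.0045 0.0453 0.0878] z [0.1558 0.6975]
650 t [-0.059   0.0444] s [-0.0607 -0.0451 -0.0026] z [0.1546 0.6968]
```

The cups straddle the rail symmetrically (±45 mm) and no contact force shows, so I continue down.

Request:
{"op": "servo_tool", "data": {
  "series": [0, 0, 8, 0, 0, 0, 0, 0, 12, 0, 0, 0, 0, 0, 14, 0, 0, 0, 0, 0, 14, 0, 0, 0, 0, 0, 14, 0, 0, 0, 0, 0, 13, 0, 0, 0, 0, 0, 10, 0, 0, 0, 0, 0, 7, 0, 0, 0, 0, 0, 4, 0, 0, 0, 0, 0, 2, 0, 0, 0, 0, 0, 0, 0, 0, 0, 0, 0, 0, 0, 0, 0]
}}

```text
clock: 21.15
position: [0.5158, -0.3916, 0.2143]
tool_rot: [-1.903, -2.5, 0.003]
wrist_force: [-0.4, 0.7, -1.8]
opening: 0.292
grip_force: 40.0
```

Request:
{"op": "servo_tool", "data": {
  "series": [0, 0, 1, 0, 0, 0, 0, 0, 1, 0, 0, 0, 0, 0, 1, 0, 0, 0, 0, 0, 1, 0, 0, 0, 0, 0, 0, 0, 0, 0, 0, 0, 0, 0, 0, 0]
}}

```text
clock: 21.65
position: [0.5154, -0.3912, 0.2094]
tool_rot: [-1.902, -2.499, 0.003]
wrist_force: [0.0, 0.7, -1.6]
opening: 0.297
grip_force: 40.0
```

Request:
{"op": "servo_tool", "data": {
  "series": [0, 0, 1, 0, 0, 0, 0, 0, 1, 0, 0, 0, 0, 0, 1, 0, 0, 0, 0, 0, 0, 0, 0, 0, 0, 0, 0, 0, 0, 0]
}}

```text
clock: 22.07
position: [0.5154, -0.3913, 0.2063]
tool_rot: [-1.902, -2.498, 0.003]
wrist_force: [-0.3, 0.2, -2.1]
opening: 0.297
grip_force: 40.0
```

Request:
{"op": "servo_tool", "data": {
  "series": [0, 0, 1, 0, 0, 0, 0, 0, 1, 0, 0, 0, 0, 0, 0, 0, 0, 0, 0, 0, 0, 0, 0, 0]
}}

```text
clock: 22.4
position: [0.5154, -0.3913, 0.2045]
tool_rot: [-1.902, -2.499, 0.003]
wrist_force: [0.0, 0.9, -1.2]
opening: 0.291
grip_force: 40.0
```

Request:
{"op": "servo_tool", "data": {
  "series": [0, 0, 1, 0, 0, 0, 0, 0, 0, 0, 0, 0, 0, 0, 0, 0, 0, 0]
}}

```text
clock: 22.65
position: [0.5155, -0.3914, 0.2042]
tool_rot: [-1.902, -2.499, 0.003]
wrist_force: [-1.7, 2.6, 2.8]
opening: 0.294
grip_force: 40.0
```

Request:
{"op": "servo_tool", "data": {
  "series": [0, 0, 0.7, 0, 0, 0, 0, 0, 0, 0, 0, 0, 0, 0, 0, 0, 0, 0]
}}

```text
clock: 22.9
position: [0.5156, -0.3914, 0.2042]
tool_rot: [-1.902, -2.499, 0.003]
wrist_force: [-3.8, 3.2, 6.0]
opening: 0.293
grip_force: 40.0
```

Contact with the rail at z=0.204, as predicted, so I release gently and retreat upward.

Request:
{"op": "servo_tool", "data": {
  "series": [0, 0, 0, 0, 0, 0, 0, 0, 0, 0, 0, 0, 0, 0, 0, 0, 0, 0, 0, 0, 0, 0, 0, 0, 0, 0, 0, 0, 0, 0, 0, 0, 0, 0, 0, 0, 0, 0, 0, 0, 0, 0, 0, 0, 0, 0, 0, 0],
  "fingers": 0
}}

```text
clock: 23.57
position: [0.5155, -0.3913, 0.2027]
tool_rot: [-1.902, -2.499, 0.003]
wrist_force: [0.2, 0.0, -0.0]
opening: 0.497
grip_force: 0.0
```

Request:
{"op": "servo_tool", "data": {
  "series": [0, 0, -3, 0, 0, 0, 0, 0, -8, 0, 0, 0, 0, 0, -15, 0, 0, 0, 0, 0, -25, 0, 0, 0, 0, 0, -30, 0, 0, 0, 0, 0, -30, 0, 0, 0, 0, 0, -30, 0, 0, 0, 0, 0, -20, 0, 0, 0, 0, 0, 0, 0, 0, 0, 0, 0, 0, 0, 0, 0, 0, 0, 0, 0, 0, 0, 0, 0, 0, 0, 0, 0]
}}

```text
clock: 24.57
position: [0.5154, -0.3907, 0.362]
tool_rot: [-1.9, -2.496, 0.003]
wrist_force: [-0.1, 0.2, -0.6]
opening: 0.503
grip_force: 0.0
```

```bash
python3 - <<'E'
from h import *
show()
c=cap('scene','s8.png');cv2.imwrite('pics/s8c.png',cv2.resize(c['frame'][180:430,290:490,::-1],None,fx=2.4,fy=2.4))
W=cloud(c);hs=cv2.cvtColor(c['frame'],cv2.COLOR_RGB2HSV)
a=np.radians(15.5);d=np.array([np.cos(a),np.sin(a)]);n=np.array([-d[1],d[0]])
with np.errstate(all='ignore'): o=(hs[...,0]<16)&(hs[...,1]>150)&(hs[...,2]>80)&(W[...,2]>.02)&(W[...,2]<.16)&(abs(W[...,0]-.52)<.1)&(abs(W[...,1]+.39)<.1)
P=W[o];t=(P[:,:2]-[.5185,-.39])@d;s=(P[:,:2]-[.5185,-.39])@n
for k in(s>0,s<0):print(k.sum(),'t',np.percentile(t[k],[2,98]).round(4),'s',np.percentile(s[k],[2,50,98]).round(4),'z',np.percentile(P[k,2],[2,98]).round(4))
E
```

```text
t 24.57 p [ 0.5154 -0.3907  0.362 ] j [-0.769  0.229  1.26  -0.002  1.657 -1.039] tx [-0.266  0.964  0.002] ty [ 0.964  0.266 -0.004] tz [-0.004  0.001 -1.   ] F [-0.12  0.21 -0.62] T [-0.09  0.05 -0.03] open 0.503 g 0.0
148 t [-0.0346  0.0186] s [0.0362 0.0457 0.0553] z [0.0466 0.1199]
381 t [-0.0349  0.0105] s [-0.0581 -0.0498 -0.039 ] z [0.0499 0.1211]
```

View pics/s8c.png

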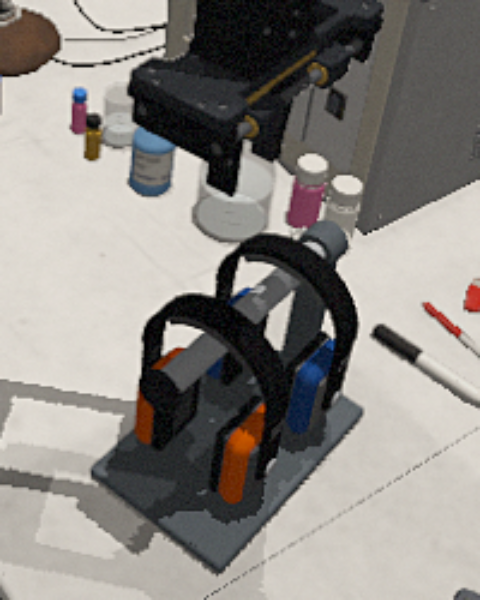

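The orange pair hangs on the rail between the knob and the blue pair, with a cup on each side at equal heights (0.05–0.12). The gripper is clear and the blue pair still hangs, so I'll let it settle briefly and hand in.

Request:
{"op": "servo_tool", "data": {
  "series": [0, 0, 0, 0, 0, 0, 0, 0, 0, 0, 0, 0, 0, 0, 0, 0, 0, 0, 0, 0, 0, 0, 0, 0, 0, 0, 0, 0, 0, 0, 0, 0, 0, 0, 0, 0, 0, 0, 0, 0, 0, 0, 0, 0, 0, 0, 0, 0, 0, 0, 0, 0, 0, 0, 0, 0, 0, 0, 0, 0]
}}

```text
clock: 25.45
position: [0.5158, -0.3912, 0.3638]
tool_rot: [-1.902, -2.499, 0.003]
wrist_force: [0.5, -0.1, -0.5]
opening: 0.503
grip_force: 0.0
```

```bash
python3 -c "
from station import job;print(job.finish_job())"
```

```text
the job is handed in; nothing more can be done
None
```

The orange ear defenders are back on the rail between the knob and the blue pair, one cup down each side, and the job is handed in at about 25 s; the blue pair still hangs, I saw no bottle or vial knocked over, and no verdict came back.

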